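# Wedge the catch, refit the valve handle

## Task

Push the wooden wedge into the gap behind the sprung catch of the holder so that it jams the catch open by itself, and let go of it. Then take the valve handle out of the holder by its lever, lay it down flat on the worktop, take it again by its hub and fit its square bore fully down on the valve's square spindle, with the lever lying in the gate between the two steel cheeks. Leave the wedge jamming the catch open, and do not knock over or push away any cup or bottle.

Things in the scene. Friction and masses are not known exactly. Their poses are not given: they have to be found in the camera images.
- holder: Fixed grey and aluminium holder, base plate 136 x 78 x 4 mm. Origin on the worktop under the stored hub's centre; x along the stored lever, z up. The hub stands on the plate in a pocket with 2 mm play: side cheeks (y = +-25 to 35 mm), front lips beside the lever (to x = 34 mm), back wall (x = -26 to -34 mm, y = +-39 mm, ends rounded), all 38 mm tall: no room for fingers on the hub. Lift the handle straight up.
- channel (a point): Mouth of the open channel behind the holder's back wall: point on the wall's rear face (holder x = -34 mm) at its +y end (y = 39 mm), on the 4 mm base plate. The channel runs along the holder's y, open at both ends; with the catch shut it is 14 mm wide, x = -34 to -48 mm, where the upright catch plate stands (20 mm wide, y = +-10 mm). Push the wedge in here, tip towards -y.
- nose (a point): Point under the catch's nose, 42.5 mm up, over the holder's back wall (does not move with the catch). The nose, 20 mm wide and 52 mm high at its top, is fixed on the catch plate and reaches over channel and wall and 11 mm over the hub, so the handle cannot be lifted while it is shut. A fixed block, 48 mm tall, stands behind the catch (holder x = -88 to -98 mm).
- catch (a joint): Travel of the sprung catch in m: 0 shut, grows as it is pushed straight back along the holder's -x, at most 0.026. The nose clears the hub from about 0.013; the wedge's full thickness makes it 0.018. A spring (3 N shut, 7.5 N at 0.018) shuts it unless something holds it; the wedge stays put by friction.
- wedge_tail (a point): Loose wooden wedge, 160 mm long, 34 mm tall, 0.1 kg, lying flat on the worktop. This point, the place to grip it, lies 18 mm from its blunt end, half-way across and half-way up (17 mm); x along the wedge to its thin tip, z up. It is 32 mm thick (y = +-16 mm) over the rear 100 mm; over the front 60 mm the -y flank tapers, the +y flank is straight all along (y = +16 mm).
- wedge_tip (a point): The wedge's thin end: middle of the 4 mm thick tip, half-way up; 142 mm along x and 14 mm along y from the tail point, same axes. Lay the straight flank along the back wall. The catch is fully open once the tip stands about 37 mm out of the channel's far end (tip at holder y = -76 mm); 45 mm of the tail then stand out at the near end, well clear of the holder.
- hub (a point): Loose valve handle, about 0.16 kg: steel hub 46 x 46 x 36 mm with a 24 mm square bore right through it, and a black lever. This point is the hub's centre, half-way up (18 mm) on the bore's axis; x along the lever, z up. Out of the holder the hub can be gripped across y (46 mm). The handle stands flat on its hub by itself; its centre of mass lies about 10 mm from the bore towards the lever.
- lever (a point): The place to grip the lever of the same handle: 65 mm from the bore's axis along x, on the lever's centre line (22 mm above the hub's underside; 26 mm above the worktop while stored). The lever is 20 mm wide, 16 mm tall and ends 115 mm from the bore's axis. Same axes as the hub.
- handle: The same handle; origin under the hub's centre, on the hub's underside; x along the lever, z up.
- wedge: The same wedge; origin under its middle, 62 mm from the tail point; x towards the tip, z up.
- valve: Fixed bench valve, base plate 185 x 76 x 8 mm. Origin on the worktop under the spindle's axis; x along the gate, z up. Dark steel body 56 x 56 mm up to the shoulder at 30 mm, on which the hub comes to rest. Two steel cheeks, x = 35 to 125 mm, inner faces at y = +-20 mm, 64 mm tall, form the gate: the lever lies between them, pointing along +x; there is no room for fingers there.
- spindle (a point): Point on the axis of the valve's square steel spindle, 48 mm above the worktop: the hub's centre comes here when fully home. The spindle is 20 mm square, sides along the valve's x and y, from 30 to 60 mm above the worktop, the top 8 mm tapered.
- cup_a_mid (a point): Bystander, loose: screw-lidded sample cup 61 mm wide and 63 mm tall, at the near edge between holder and valve; this point is its middle, about half-way up (31 mm). It must stay where it is.
- cup_b_mid (a point): Bystander, loose: the same kind of cup, beyond the valve and holder; this point is its middle, about half-way up (31 mm). It must stay where it is.
- cup_c_mid (a point): Bystander, loose: the same kind of cup, beyond the wedge; this point is its middle, about half-way up (31 mm). It must stay where it is.
- bottle_mid (a point): Bystander, loose: white plastic bottle 58 mm wide, 126 mm tall, far left; this point is its middle, about half-way up (50 mm). It must stay where it is.

How it is judged (in metres and radians):
On the way, in this order (a step that is already met when the one before it is completed fails the run):
1. the wedge, let go, holds the catch open while the handle is still in the holder (value of joint catch above 0.012 m and contact force between the fingers and holder below 0.3 N and contact force between the fingers and wedge below 0.3 N and horizontal distance between hub and holder below 0.015 m and z of hub in the frame of holder below 0.03 m), for 0.2 s.
2. the handle lies flat on the worktop outside the holder, let go, with the catch still wedged open (value of joint catch above 0.012 m and horizontal distance between hub and holder above 0.08 m and height (world z) of hub below 0.023 m and angle between hub's own z axis and vertical below 0.1 rad and contact force between the fingers and handle below 0.3 N), for 0.2 s.
At the end, for the whole second after the job is handed in: The handle's hub sits level on the spindle, its centre within 6 mm of the spindle's axis and 4 mm of its seated height, the lever pointing along the gate between the cheeks; the catch is still held open by more than 12 mm by the wedge; everything is let go (value of joint catch above 0.012 m and horizontal distance between hub and spindle below 0.006 m and height (world z) of hub between 0.044 and 0.052 m and angle between hub's own z axis and vertical below 0.07 rad and x of lever in the frame of valve above 0.055 m and y of lever in the frame of valve between -0.012 and 0.012 m and y of wedge_tail in the frame of holder below 0.13 m); the robot touches nothing.
It fails at once if a cup or the bottle pushed more than 30 mm or tipped (distance of any of cup_a_mid, cup_b_mid, cup_c_mid, bottle_mid from where it was at the start of the episode above 0.03 m or angle between any of cup_a_mid, cup_b_mid, cup_c_mid, bottle_mid's own z axis and vertical above 0.5 rad).
It also fails if it takes over 72 s, if anything falls off the work surface, if the arm or the gripper's body presses on something with over 40 N, if the wrist force passes 120 N, or if a joint passes its speed limit or range.

## Robot

A 6-joint arm with a two-finger parallel gripper is mounted at the origin on a cart in front of the work surface, level with it; the furniture and walls round the work are solid. World frame = base frame: x ahead of the robot, y to its left, z up, the work surface at z = 0. Lengths are in mm, angles in rad, forces in N, time in s.
With the tool pointing down it reaches from about 275 to 875 mm from the base axis. Payload 12.5 kg.
Tool frame: the origin (TCP) lies on the mounting face of the last link; the fingertips stand 173 mm ahead of it and the grasp point (between the pads) lies 155 mm ahead of it; z points along the fingers, y is the line along which they close (so a half turn about z gives the same grasp; the last joint's range is limited). The gripper opens to 85 mm and grips with 20 to 120 N. Pads are 22 mm wide; open, the fingers measure 114 mm over their backs; the gripper's body (76 mm by 85 mm) begins 54 mm behind the grasp point. The pads swing forward as they close: fully open they stand 13 mm farther back than shut.
Start: joints at [-1.218, 0.351, 1.652, -0, 1.139, -0.085], TCP at [233.188, -498.105, 404.69] pointing down, gripper open.
Joint ranges: [-2.75, 2.75], [-0.79, 2.1], [0.01, 2.65], [-1.57, 4.71], [0.07, 3.14], [-2.87, 2.87]. Speed limits (rad/s): [2.22, 2.22, 2.79, 3.14, 3.14, 3.14].

## Interface

Orientations are given as a unit quaternion [w, x, y, z].
In Python, from cell import ctrl gives the robot as it stands. Calls block until the motion is done:
- ctrl.goto(position, orientation): joint-space move of the TCP to a pose.
- ctrl.move_l(position, rot=None, rate=150, guard=None): straight line of the TCP; rot=None keeps the orientation; rate is the mean speed in mm/s. With guard (N) it stops when the force on the tool has changed by that much, and returns True; else False.
- ctrl.set_joints(angles): joint-space move.
- ctrl.command_gripper(opening, newtons=None): finger opening in mm; newtons is the grip in N (None keeps the last); returns when the fingers have stopped.
- ctrl.dwell(seconds).
- ctrl.inverse_kinematics(position, orientation): joint angles nearest the present ones, or None.
- ctrl.get_image(name): name is "scene" or "top" or "wrist"; returns a dict with "color" (420x560x3 uint8, blue, green, red), "fov_y" (degrees; the focal length in pixels is half the picture's height over the tangent of half this angle, whatever the lens; pixels are square), "cx", "cy" (the principal point, pixels), "k1" (the pictures are not rectified: a ray, as slopes to the right and down, at radius r is drawn at 1 + k1 r^2 times it, then the intrinsics apply), "pose" (4x4, takes a point from camera to world coordinates); the wrist camera has in their place "tool_from_camera" (4x4, takes a point from camera to tool coordinates, whose origin is the TCP and whose axes are the flange's). Camera axes: x right, y up, looking along -z (the intrinsics and any distortion apply to the point x, -y, -z); pixel columns grow to the right and rows downward; lengths in mm; the calibration is good to about 2 mm. A picture is of the moment at which its call begins: read the wrist's pose just before it. There is no depth.
A pose or a line that the arm cannot do raises ctrl.IKError and nothing moves.
- ctrl.job_done(): hands the job in; it is judged then, once.
Trained networks look in a picture, given as the dict that the camera call returned (one of the last four; its "shot" number tells which), for a name from the list of things; names that differ only in an ending like _2 or _b are one class to them, and where a whole thing is asked for, a point or a joint stands for the part that bears it (a point fixed in the world has none). Each returns a list of dicts, best first, with "conf" (0 to 1); they miss things now and then, are a little off and sometimes report something else, mostly with a low value. They report only what shows in the picture. A call takes as long as a camera call.
- ctrl.recognise(thing, picture): "position" ([x, y, z] in mm, in world coordinates, good to about 4 mm: the middle of the surface that is visible of it).
- ctrl.trace(thing, picture): "pixels" (420x560 bool, what is visible of it).
Readings, each from a call of its own:
- ctrl.read_t(): time.
- ctrl.read_joints(): joint angles.
- ctrl.read_qvel(): joint speeds.
- ctrl.read_tau(): joint torques, N m.
- ctrl.read_eef_pos(): TCP position.
- ctrl.read_ee_rot(): TCP orientation.
- ctrl.read_wrist_force(): force on the tool from outside, world axes, zero at the start.
- ctrl.read_ft_torque(): the same for the moment, N m.
- ctrl.read_grip_width(): finger opening in mm.
- ctrl.read_finger_force(): force on a finger pad.
Only numpy, scipy, OpenCV 4.12 (cv2) and the standard library are available. Lean on these libraries where they do the work, as an engineer would, in place of code of your own. Each camera call takes 0.05 s, during which the arm holds its last target. There are 200 camera calls.

## Working session

There is one attempt and no reset: what is moved stays moved. The work goes in short steps, each a Python script; the robot and the scene stay as the last script left them, time stands still between calls to the robot, and variables do not carry over. Pictures are saved under pics/ and viewed, at most 10 in all, crops included, and the job is handed in when it is done.

```bash
mkdir -p pics; ls; cat > h.py <<'E'
import numpy as np, cv2
from cell import ctrl
from scipy.spatial.transform import Rotation as R
E
python3 - <<'E'
from h import *
for n in ("scene","top"):
    p=ctrl.get_image(n); cv2.imwrite(f"pics/{n}0.png",p["color"])
    print(n,p["fov_y"],p["cx"],p["cy"],p["k1"],np.round(p["pose"],3).tolist())
    for t in ("holder","wedge","handle","valve","lever","hub","wedge_tail","wedge_tip","spindle","nose","channel","cup_a_mid","bottle_mid"):
        try: print(t,[(np.round(d["position"]).tolist(),round(d["conf"],2)) for d in ctrl.recognise(t,p)[:4]])
        except Exception as e: print(t,e)
p=ctrl.get_image("wrist");print(np.round(p["tool_from_camera"],3).tolist(),p["fov_y"],p["k1"],p["cx"],p["cy"],ctrl.read_ee_rot())
E
```

```text
pics
scene 43.65262450292578 283.812766042089 211.81238697596166 -0.1604139901228217 [[0.522, 0.433, -0.735, -707.3], [-0.853, 0.242, -0.463, -673.726], [-0.022, 0.868, 0.495, 910.909], [0.0, 0.0, 0.0, 1.0]]
holder [([436.0, 22.0, 29.0], 0.83)]
wedge [([354.0, -183.0, 56.0], 0.6), ([518.0, 13.0, 37.0], 0.24)]
handle [([512.0, 11.0, 33.0], 0.75)]
valve [([475.0, -293.0, 23.0], 0.68)]
lever [([520.0, 9.0, 38.0], 0.73)]
hub [([520.0, 12.0, 34.0], 0.63)]
wedge_tail [([436.0, 22.0, 27.0], 0.6)]
wedge_tip [([434.0, 13.0, 24.0], 0.37)]
spindle [([475.0, -292.0, 20.0], 0.74), ([432.0, 16.0, 26.0], 0.52)]
nose [([435.0, 18.0, 25.0], 0.55), ([482.0, -290.0, 23.0], 0.15)]
channel [([424.0, 24.0, 46.0], 0.61)]
cup_a_mid [([350.0, -183.0, 57.0], 0.65)]
bottle_mid [([396.0, 461.0, 85.0], 0.71), ([519.0, 12.0, 38.0], 0.6)]
top 45.926253290443434 279.5984365830702 212.35649214458954 -0.1112282935839687 [[0.014, 0.995, -0.099, 401.089], [-1.0, 0.014, -0.009, 81.605], [-0.007, 0.099, 0.995, 1489.513], [0.0, 0.0, 0.0, 1.0]]
holder [([437.0, 30.0, 4.0], 0.65), ([478.0, 291.0, 36.0], 0.3)]
wedge []
handle [([508.0, 16.0, 39.0], 0.88)]
valve [([518.0, -276.0, 17.0], 0.63), ([434.0, 30.0, 5.0], 0.55)]
lever [([510.0, 16.0, 35.0], 0.81), ([409.0, 463.0, 98.0], 0.73)]
hub [([507.0, 18.0, 37.0], 0.89)]
wedge_tail [([480.0, 289.0, 34.0], 0.9)]
wedge_tip [([479.0, 290.0, 35.0], 0.66)]
spindle [([519.0, -280.0, 16.0], 0.82)]
nose [([437.0, 30.0, 6.0], 0.66), ([506.0, 15.0, 39.0], 0.27)]
channel [([433.0, 30.0, 4.0], 0.89), ([508.0, 16.0, 36.0], 0.32)]
cup_a_mid [([371.0, -176.0, 67.0], 0.84), ([508.0, 18.0, 38.0], 0.42)]
bottle_mid [([412.0, 460.0, 99.0], 0.56)]
[[0.001, 0.961, 0.275, 69.956], [1.0, -0.001, 0.0, 0.018], [0.0, 0.275, -0.961, 31.056], [0.0, 0.0, 0.0, 1.0]] 61.467680254597795 -0.06860659564069128 285.70577813816993 211.64750986386196 [1.87142378e-06 9.76140233e-01 2.17141075e-01 7.17828493e-06]
```

View pics/top0.png

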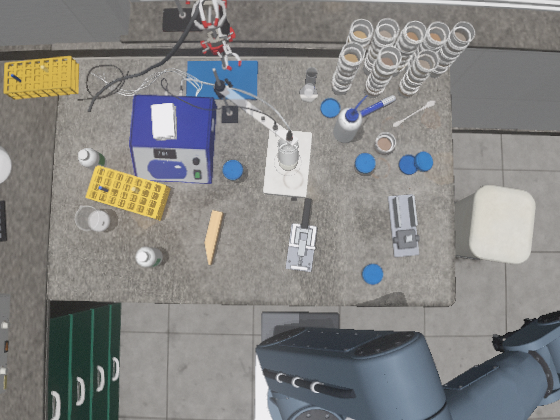

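View pics/scene0.png

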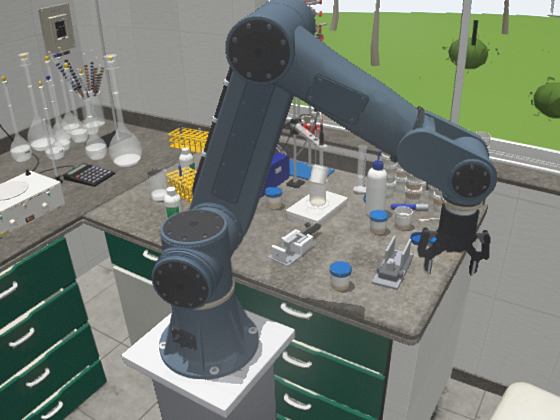

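The top view shows the holder at (303,245) with its lever pointing up. The wedge is at (213,237) with its tip at the bottom (210,263). The valve is at (404,225) with its gate pointing up. Next I'll take wrist close-ups of each.

```bash
cat > h.py <<'E'
import numpy as np, cv2, pickle
from cell import ctrl
from scipy.spatial.transform import Rotation as R
from scipy.optimize import minimize
def quat(yaw): return [0,np.cos(yaw/2),np.sin(yaw/2),0]   # tool down, tool x at yaw; tool y at yaw-90
def gp(x,y,z): return [x,y,z+155]                          # TCP for a grasp point
def shot(name):
    w,x,y,z=ctrl.read_ee_rot(); T=np.eye(4); T[:3,:3]=R.from_quat([x,y,z,w]).as_matrix(); T[:3,3]=ctrl.read_eef_pos()
    p=ctrl.get_image(name); p["pose"]=T@p["tool_from_camera"] if name=="wrist" else np.array(p["pose"]); return p
def proj(p,P):
    c=(np.asarray(P,float)-p["pose"][:3,3])@p["pose"][:3,:3]
    s=np.c_[c[:,0]/-c[:,2],-c[:,1]/-c[:,2]]; f=210/np.tan(np.radians(p["fov_y"]/2))
    return s*(1+p["k1"]*(s**2).sum(1,keepdims=True))*f+[p["cx"],p["cy"]]
def unproj(p,uv,z):
    f=210/np.tan(np.radians(p["fov_y"]/2)); d=(np.array(uv,float)-[p["cx"],p["cy"]])/f; s=d.copy()
    for _ in range(20): s=d/(1+p["k1"]*(s@s))
    v=p["pose"][:3,:3]@[s[0],-s[1],-1]; o=p["pose"][:3,3]; return o+v*(z-o[2])/v[2]
def box(x0,x1,y0,y1,z0,z1): return np.array([[x,y,z] for x in(x0,x1) for y in(y0,y1) for z in(z0,z1)],float)
def prism(xy,z0,z1): return np.array([[x,y,z] for x,y in xy for z in(z0,z1)],float)
M=dict(wedge=[prism([(-80,-16),(20,-16),(80,12),(80,16),(-80,16)],0,34)],
 handle=[box(-23,23,-23,23,0,36),box(20,115,-10,10,14,30)],
 valve=[box(-45,140,-38,38,0,8),box(-28,28,-28,28,0,30),box(-10,10,-10,10,30,60),box(35,125,20,26,0,64),box(35,125,-26,-20,0,64)],
 holder=[box(-98,38,-39,39,0,4),box(-34,-26,-39,39,0,38),box(-26,34,25,35,0,38),box(-26,34,-35,-25,0,38),box(-98,-88,-20,20,0,48)])
def place(V,q,z=0):
    c,s=np.cos(q[2]),np.sin(q[2]); return np.c_[V[:,0]*c-V[:,1]*s+q[0],V[:,0]*s+V[:,1]*c+q[1],V[:,2]+z]
def render(p,parts,q,z=0):
    m=np.zeros((420,560),np.uint8)
    for V in parts: cv2.fillConvexPoly(m,cv2.convexHull((proj(p,place(V,q,z))*16).astype(np.int32)),1,shift=4)
    return m>0
def fit(p,mask,parts,q0,z=0):
    def c(v):
        m=render(p,parts,[v[0],v[1],v[2]/50],z); return -(m&mask).sum()/max(1,(m|mask).sum())
    r=min((minimize(c,[q0[0],q0[1],(q0[2]+d)*50],method="Nelder-Mead",options=dict(initial_simplex=np.array([q0[0],q0[1],(q0[2]+d)*50])+np.array([[0,0,0],[12,0,0],[0,12,0],[0,0,8]]))) for d in(-.2,0,.2)),key=lambda r:r.fun)
    return np.array([r.x[0],r.x[1],r.x[2]/50]),-r.fun
def overlay(p,parts,q,fn,z=0):
    im=p["color"].copy()
    for V in parts: cv2.polylines(im,[cv2.convexHull(proj(p,place(V,q,z)).astype(np.int32))],True,(0,0,255),1)
    cv2.imwrite(fn,im)
E
python3 - <<'E'
from h import *
def masks(p,names):
    o={}
    for n in names:
        r=ctrl.trace(n,p); print(n,[(round(d["conf"],2),int(d["pixels"].sum())) for d in r[:3]]); o[n]=r[0]["pixels"] if r else None
    return o
S={}
for k,(x,y),names,q0 in (("valve",(505,-285),["valve"],(480,-285,.1)),("holder",(475,10),["holder","handle"],(455,10,-.1)),("wedge",(490,288),["wedge"],(480,289,3.1))):
    ctrl.goto([x,y,370],quat(0)); p=shot("wrist"); m=masks(p,names); S[k]=(p,m)
    cv2.imwrite(f"pics/w_{k}.png",p["color"])
    if m[names[-1]] is not None:
        q,i=fit(p,m[names[-1]],M[names[-1]],q0,4 if names[-1]=="handle" else 0); print(names[-1],q,i); overlay(p,M[names[-1]],q,f"pics/o_{k}.png",4 if names[-1]=="handle" else 0)
pickle.dump(S,open("S.pkl","wb")); print(ctrl.read_t(),ctrl.read_joints())
a=[cv2.resize(cv2.imread(f"pics/o_{k}.png"),(400,300)) for k in("valve","holder","wedge")]
cv2.imwrite("pics/o3.png",np.vstack([np.hstack(a[:2]),np.hstack([a[2],a[2]*0])]))
E
```

```text
valve [(0.63, 15252)]
valve [ 4.67083526e+02 -2.85034027e+02  1.00910027e-01] 0.9666518169668428
holder [(0.66, 8858)]
handle [(0.93, 4658)]
handle [ 4.76494479e+02  2.42552300e+01 -1.29441650e-01] 0.7985599177095835
wedge [(0.74, 573), (0.63, 5183), (0.48, 742)]
wedge [480.  289.    2.9] -0.0
5.325 [ 4.47116655e-01  4.20755238e-01  1.63992542e+00 -1.82925558e-04
  1.08094174e+00  2.01961559e+00]
```

View pics/o3.png

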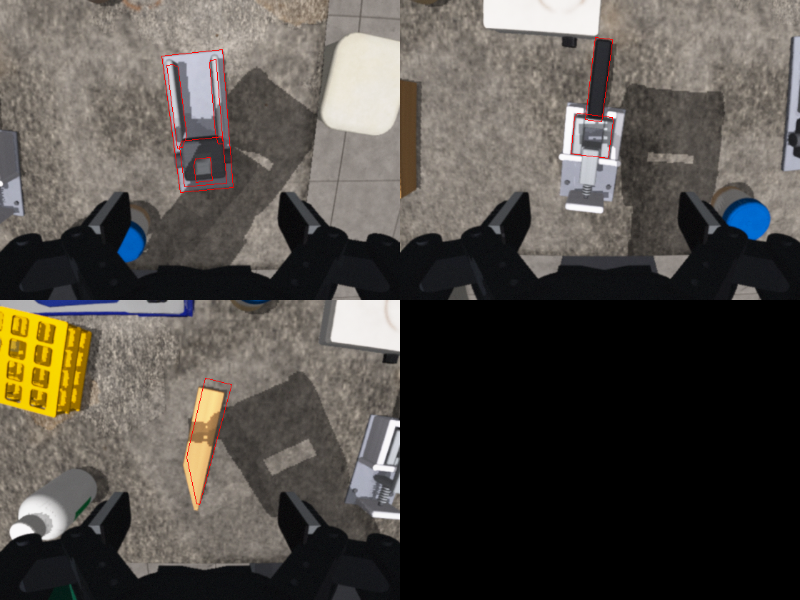

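The valve overlay fits well, with the spindle near (203,167). The handle fit is pulled off by the nose. The wedge mask was the wrong candidate. I'll refit both offline.

```bash
python3 - <<'E'
from h import *
S=pickle.load(open("S.pkl","rb"))
p,m=S["holder"]; H=[V+[0,0,4] for V in M["handle"]]
q,i=fit(p,m["holder"]|m["handle"],M["holder"]+H,(467,16,-.13)); print("holder",q,i)
w=S["wedge"][0]; 
hsv=cv2.cvtColor(w["color"],cv2.COLOR_BGR2HSV); mk=((hsv[...,0]>10)&(hsv[...,0]<25)&(hsv[...,1]>70)).astype(np.uint8)
n,l,st,ce=cv2.connectedComponentsWithStats(cv2.morphologyEx(mk,cv2.MORPH_CLOSE,np.ones((5,5))))
k=l[190,283] or 1+np.argmin(np.hypot(*(ce[1:]-[283,205]).T)); print(st[k])
qw,iw=fit(w,l==k,M["wedge"],(480,289,2.95)); print("wedge",qw,iw)
v=S["valve"][0];qv=[467.08,-285.03,.1009]
overlay(v,M["valve"],qv,"pics/a.png");overlay(p,M["holder"]+H,q,"pics/b.png");overlay(w,M["wedge"],qw,"pics/c.png")
cr=lambda f,x,y,ww,hh:cv2.resize(cv2.imread(f)[y:y+hh,x:x+ww],(ww*2,hh*2))
cv2.imwrite("pics/crops.png",np.hstack([cr("pics/a.png",215,55,120,230),cr("pics/b.png",210,45,120,260)[:460*1+60][:460],cr("pics/c.png",230,90,110,230)]))
E
```

```text
holder [ 4.74381507e+02  2.41965850e+01 -1.29092142e-01] 0.938192337543216
[ 256  121   59  174 5479]
wedge [470.05008063 294.98276139   2.93424714] 0.9863809696749591
```

View pics/crops.png

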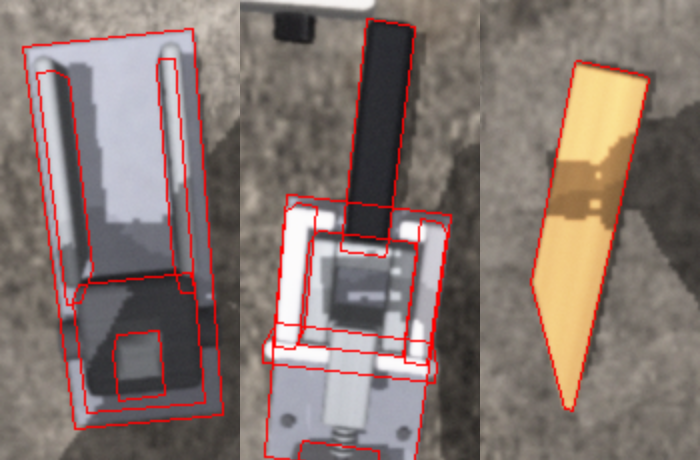

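The wedge fits at 0.986 IoU. The valve's spindle lies about 6 mm further along +x than the fit, because the plate offset was unknown. I'll grip the wedge now and check the holder fit by its top faces.

```bash
python3 - <<'E'
from h import *
x,y,a=530.7,282.2,-0.2073
ctrl.command_gripper(60); ctrl.goto(gp(x,y,90),quat(a)); ctrl.move_l(gp(x,y,22),rate=120)
ctrl.command_gripper(20,80); print(ctrl.read_grip_width(),ctrl.read_finger_force()); ctrl.move_l(gp(x,y,100),rate=150)
print(ctrl.read_wrist_force(),ctrl.read_t())
S=pickle.load(open("S.pkl","rb"));p=S["holder"][0];q=[474.38,24.2,-.1291]
H=[V+[0,0,4] for V in M["handle"]]
im=cv2.resize(p["color"][130:310,210:340],None,fx=4,fy=4,interpolation=cv2.INTER_CUBIC)[:600]
for V in M["holder"]+H:
    t=V[V[:,2]==V[:,2].max()]
    h=cv2.convexHull(((proj(p,place(t,q))-[209.5,129.5])*4).astype(np.int32)); cv2.polylines(im,[h],True,(0,0,255),1)
cv2.imwrite("pics/hz.png",im)
E
```

```text
30.635080476018643 79.78945981711149
[ 0.37733034  0.03337893 -1.26277372] 8.0417
```

View pics/hz.png

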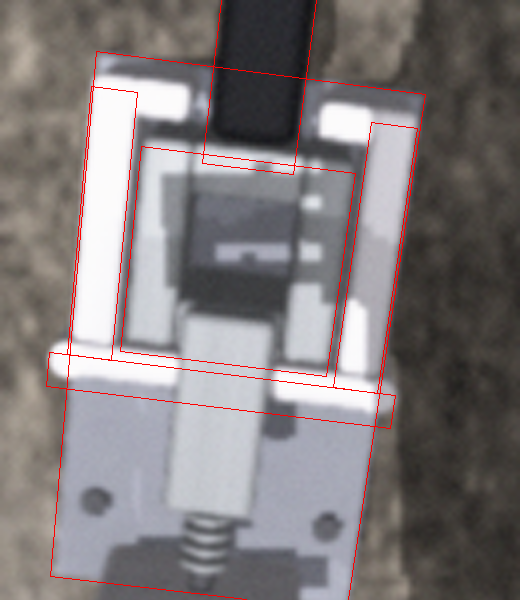

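The holder's walls and hub sit about 2.5 mm further along +x than the plate-based fit, for example the wall top edge is at row 350 against 361. The corrected holder pose is (476.8, 23.4, -0.129). Inserting the wedge now.

```bash
cat >> h.py <<'E'
HQ=np.array([476.8,23.4,-.129])
def hol(x,y): return place(np.array([[x,y,0.]]),HQ)[0,:2]
E
python3 - <<'E'
from h import *
a=-0.2073+(HQ[2]-np.pi/2+2*np.pi-2.9342)
P=lambda x,y,z: gp(*hol(x,y),z)
ctrl.goto(P(-52.5,215,60),quat(a)); ctrl.move_l(P(-52.5,200,28),rate=120)
p=shot("wrist"); cv2.imwrite("pics/pre.png",p["color"])
f0=ctrl.read_wrist_force()
print(ctrl.move_l(P(-52.5,140,28),rate=80,guard=12),np.array(ctrl.read_wrist_force())-f0,ctrl.read_t())
p=shot("wrist"); cv2.imwrite("pics/ent.png",p["color"])
s=shot("scene"); cv2.imwrite("pics/ent_s.png",s["color"])
a=cv2.resize(p["color"],(480,360)); b=cv2.resize(s["color"][200:290,240:360],(320,240))
cv2.imwrite("pics/ent2.png",np.hstack([a,np.vstack([b,np.zeros((120,320,3),np.uint8)])]))
E
```

```text
False [-1.02073037 -0.3523437   0.0822126 ] 10.9
```

View pics/ent2.png

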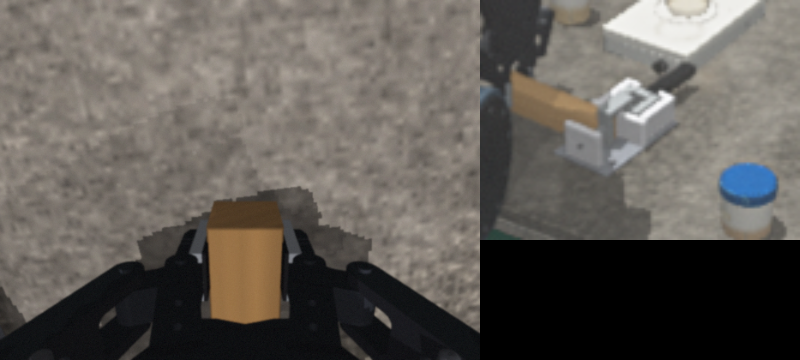

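The scene crop shows the tip going into the channel behind the catch plate, around (600,110). I'll push it home, release and check.

```bash
python3 - <<'E'
from h import *
P=lambda x,y,z: gp(*hol(x,y),z)
f0=np.array(ctrl.read_wrist_force())
print(ctrl.move_l(P(-52,63,27),rate=60,guard=35),ctrl.read_wrist_force()-f0,ctrl.read_eef_pos(),P(-52,63,27))
ctrl.command_gripper(60); ctrl.dwell(.3); ctrl.move_l(P(-52,63,110),rate=150); ctrl.dwell(.2)
ctrl.goto([475,10,370],quat(0)); p=shot("wrist")
print(ctrl.read_t(),ctrl.read_finger_force())
im=cv2.resize(p["color"][60:310,200:340],None,fx=2.4,fy=2.4,interpolation=cv2.INTER_CUBIC)
pickle.dump(p,open("ph.pkl","wb")); cv2.imwrite("pics/wedged.png",im)
E
```

```text
False [ 7.06710506  1.2438382  -0.57917003] [434.49673361  92.31164355 182.56487759] [np.float64(433.33654484581837), np.float64(92.56594585531556), 182]
15.225 0.0
```

View pics/wedged.png

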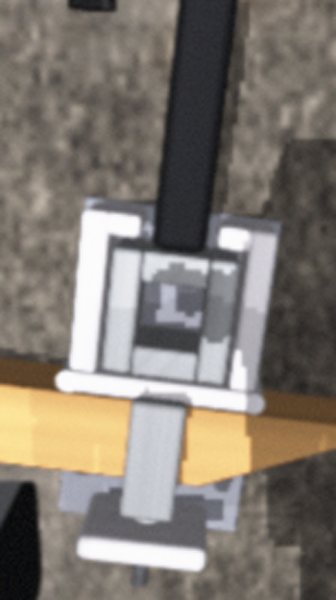

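The catch is held open: the nose tip now ends at the wall near (160,400) and the hub pocket is clear. Next I take the handle by the lever, lay it down, and look closely at both the handle and the valve.

```bash
python3 - <<'E'
from h import *
S=pickle.load(open("ph.pkl","rb"))
x,y=hol(65.5,0); a=np.pi+HQ[2]
ctrl.command_gripper(45); ctrl.goto(gp(x,y,100),quat(a)); ctrl.move_l(gp(x,y,26),rate=120)
ctrl.command_gripper(5,100); print(ctrl.read_grip_width(),ctrl.read_finger_force())
f0=np.array(ctrl.read_wrist_force()); print(ctrl.move_l(gp(x,y,95),rate=80,guard=15),ctrl.read_wrist_force()-f0,ctrl.read_ft_torque())
c,s=np.cos(.101),np.sin(.101); x,y=480+65*c,-120+65*s; a=np.pi+.101
ctrl.goto(gp(x,y,80),quat(a)); ctrl.move_l(gp(x,y,28),rate=100)
print(ctrl.move_l(gp(x,y,21.5),rate=25,guard=4),ctrl.read_eef_pos())
ctrl.command_gripper(45); ctrl.dwell(.2); ctrl.move_l(gp(x,y,110),rate=150)
ctrl.goto([500,-120,330],quat(.1)); p=shot("wrist"); r=ctrl.trace("handle",p); print([(d["conf"],d["pixels"].sum()) for d in r[:2]])
ctrl.goto([485,-284,330],quat(.1)); v=shot("wrist"); r2=ctrl.trace("valve",v)
q=[480,-120,.1]
if r: q,i=fit(p,r[0]["pixels"],M["handle"],q); print("handle",q,i)
print(ctrl.read_t()); pickle.dump((p,v,q,r,r2),open("S2.pkl","wb"))
def top(p,parts,q,o):
    im=cv2.resize(p["color"],None,fx=2,fy=2,interpolation=cv2.INTER_CUBIC)
    for V in parts:
        t=V[V[:,2]==V[:,2].max()]; cv2.polylines(im,[cv2.convexHull(((proj(p,place(t,q))+.5)*2).astype(np.int32))],True,(0,0,255),1)
    u,w=(proj(p,[[*o]])[0]*2).astype(int); return im[max(0,w-330):w+150,max(0,u-170):u+170][:480]
A=top(p,M["handle"],q,(480,-120,20)); c,s=6*np.cos(.1009),6*np.sin(.1009)
VV=[V.copy() for V in M["valve"]]; VV[0][:,0]-=6; VV.append(box(-8,8,-8,8,30,60))
B=top(v,VV,(467.08+c,-285.03+s,.1009),(473,-284.4,30))
h=min(len(A),len(B)); cv2.imwrite("pics/hv.png",np.hstack([A[:h],B[:h]]))
E
```

```text
18.221094887143412 97.8778874874115
False [ 0.60759888  0.59556089 -7.65986437] [ 0.02737734 -0.08242632 -0.01315421]
True [ 545.15499195 -113.51206509  177.57355609]
[(0.68, np.int64(6257)), (0.68, np.int64(12442))]
handle [ 4.78284744e+02 -1.20234423e+02  9.76866648e-02] 0.8841153193894856
26.5833
```

View pics/hv.png

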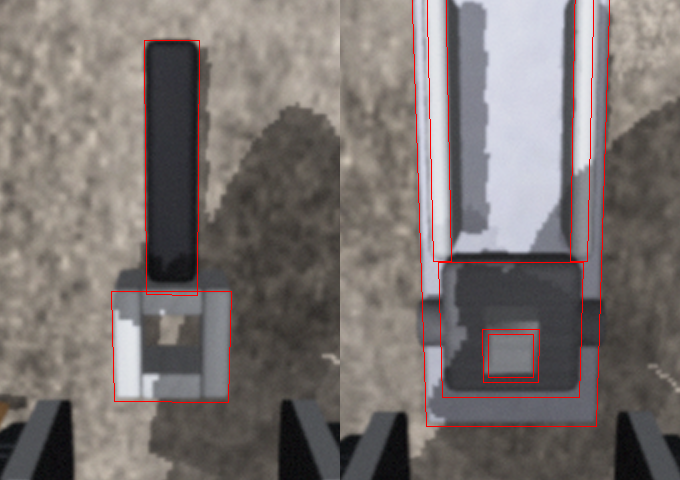

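The handle lies flat and the overlay fits: hub edges at x=112 and 230, bottom at 402. The valve model sits about 2–3 mm too far back, with the spindle seen around (514,348). I'll get that from brightness profiles.

```bash
python3 - <<'E'
from h import *
p,v,q,r,r2=pickle.load(open("S2.pkl","rb"))
o=np.array([475.5,-284.6]);a=.1009;ax=np.array([np.cos(a),np.sin(a)]);ay=np.array([-ax[1],ax[0]])
g=cv2.cvtColor(v["color"],cv2.COLOR_BGR2GRAY).astype(np.float32)
def prof(z,d,e,offs,rng):
    for t in offs:
        P=np.array([[*(o+d*s+e*t),z] for s in rng]); uv=proj(v,P).astype(np.float32)
        print(z,t,cv2.remap(g,uv[None,:,0],uv[None,:,1],cv2.INTER_LINEAR)[0].astype(int).tolist())
print("along x -16..16 z60"); prof(60,ax,ay,(-4,0,4),range(-16,17))
print("along y"); prof(60,ay,ax,(-4,0,4),range(-16,17))
print("body x -36..-20, z30"); prof(30,ax,ay,(-15,15),range(-36,-19))
print("body y -34..-22 z30"); prof(30,ay,ax,(-14,),range(-34,-21)); prof(30,ay,ax,(-14,),range(22,35))
print("cheek y z64"); prof(64,ay,ax,(60,90),range(-36,-14)); prof(64,ay,ax,(60,90),range(14,36))
f=v["color"]; uv=proj(v,[[*o,60]])[0].astype(int); 
c=cv2.resize(f[uv[1]-60:uv[1]+40,uv[0]-50:uv[0]+50],None,fx=6,fy=6,interpolation=cv2.INTER_NEAREST)
for z,w in((60,8),(60,10),(52,10),(30,28)):
    V=np.array([[*(o+ax*i*w+ay*j*w),z] for i,j in((-1,-1),(1,-1),(1,1),(-1,1))]); cv2.polylines(c,[((proj(v,V)-uv+[50.5,60.5])*6).astype(np.int32)],True,(0,0,255),1)
cv2.imwrite("pics/sp.png",c)
E
```

```text
along x -16..16 z60
60 -4 [76, 60, 59, 60, 63, 59, 63, 85, 118, 124, 124, 124, 129, 129, 127, 124, 122, 122, 123, 124, 127, 122, 117, 114, 112, 109, 98, 76, 70, 73, 71, 70, 66]
60 0 [77, 54, 58, 60, 59, 56, 63, 86, 118, 124, 123, 126, 125, 125, 125, 124, 122, 122, 123, 125, 128, 120, 109, 103, 99, 95, 87, 77, 72, 73, 72, 70, 66]
60 4 [77, 55, 58, 61, 59, 60, 67, 95, 121, 123, 123, 125, 126, 125, 125, 125, 123, 123, 121, 126, 124, 120, 109, 98, 87, 82, 77, 72, 71, 72, 70, 68, 65]
along y
60 -4 [60, 59, 60, 59, 59, 59, 62, 76, 90, 108, 125, 127, 129, 126, 126, 127, 125, 126, 125, 125, 126, 125, 126, 120, 111, 105, 85, 60, 58, 59, 58, 60, 58]
60 0 [60, 60, 62, 60, 60, 59, 65, 85, 99, 112, 122, 123, 122, 122, 125, 123, 122, 122, 124, 124, 123, 123, 123, 117, 104, 94, 77, 62, 59, 59, 59, 59, 58]
60 4 [64, 66, 66, 63, 66, 65, 73, 97, 112, 119, 127, 125, 127, 126, 128, 125, 128, 127, 125, 124, 124, 123, 126, 115, 99, 87, 75, 63, 62, 63, 62, 65, 84]
body x -36..-20, z30
30 -15 [102, 102, 101, 102, 102, 101, 101, 94, 76, 60, 56, 60, 62, 60, 59, 58, 60]
30 15 [103, 102, 103, 100, 100, 101, 102, 96, 78, 58, 58, 59, 61, 59, 57, 57, 56]
body y -34..-22 z30
30 -14 [89, 99, 103, 104, 103, 102, 97, 72, 55, 56, 58, 59, 62]
30 -14 [56, 62, 73, 85, 91, 100, 140, 178, 184, 184, 185, 182, 167]
cheek y z64
64 60 [87, 86, 83, 81, 77, 78, 100, 120, 120, 114, 131, 137, 139, 137, 126, 115, 91, 81, 79, 93, 159, 205]
64 90 [129, 140, 139, 136, 129, 96, 98, 123, 129, 147, 191, 214, 224, 229, 220, 198, 145, 87, 78, 86, 156, 211]
64 60 [128, 129, 118, 85, 69, 72, 99, 161, 200, 220, 228, 226, 214, 186, 182, 208, 185, 137, 137, 146, 136, 124]
64 90 [132, 132, 118, 84, 69, 71, 97, 160, 200, 220, 226, 226, 214, 192, 192, 212, 171, 141, 146, 133, 116, 122]
```

View pics/sp.png

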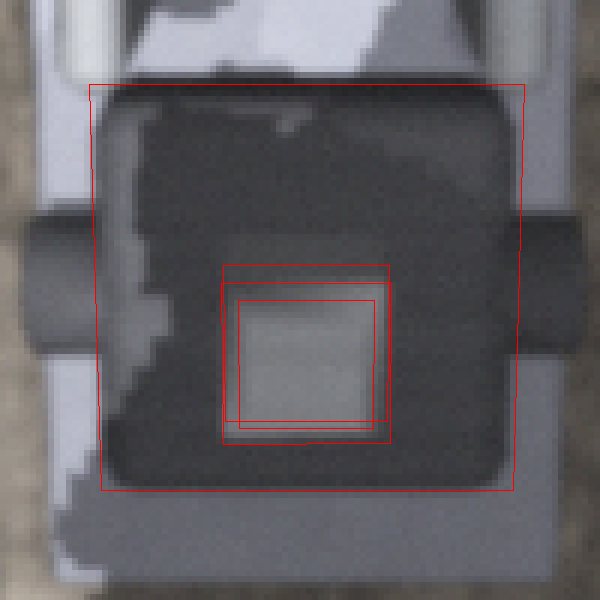

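The spindle outline matches the model, with its sides at 225 and 388 and the body's back edge at 490. I take the spindle as (475.0, -284.65). Now I grip the hub and fit it.

```bash
python3 - <<'E'
from h import *
x,y,a=478.28,-120.23,.0977
ctrl.command_gripper(70); ctrl.goto(gp(x,y,90),quat(a)); ctrl.move_l(gp(x,y,25),rate=120)
ctrl.command_gripper(30,80); print(ctrl.read_grip_width(),ctrl.read_finger_force()); ctrl.move_l(gp(x,y,105),rate=120)
x,y,a=475.0,-284.65,.1009
ctrl.goto(gp(x,y,105),quat(a)); ctrl.dwell(.2)
f0=np.array(ctrl.read_wrist_force()); h=ctrl.move_l(gp(x,y,55.5),rate=40,guard=10); ctrl.dwell(.1)
print(h,ctrl.read_eef_pos()-np.array(gp(x,y,0)),ctrl.read_wrist_force()-f0,ctrl.read_ft_torque(),ctrl.read_t())
E
```

```text
44.907819819499146 82.57242679595947
True [-6.28125376e-02  2.55389015e-02  5.60541244e+01] [-1.26932821  0.26436224  6.64421092] [0.01292337 0.10324617 0.0236089 ] 31.75
```

It came down almost to the shoulder with low side forces. Releasing, backing off and checking.

```bash
python3 - <<'E'
from h import *
x,y=475.0,-284.65
ctrl.command_gripper(70); ctrl.dwell(.3); ctrl.move_l(gp(x,y,130),rate=120)
ctrl.goto([485,-284,330],quat(.1)); v=shot("wrist"); r=ctrl.trace("handle",v)
q,i=fit(v,r[0]["pixels"],M["handle"],(475,-284.6,.1),30); print(q,i)
ctrl.goto([475,10,370],quat(0)); w=shot("wrist"); print(ctrl.read_t())
im=v["color"].copy()
for V in M["handle"]:
    t=V[V[:,2]==V[:,2].max()]; cv2.polylines(im,[cv2.convexHull(proj(v,place(t,[475,-284.65,.1009],30)).astype(np.int32))],True,(0,0,255),1)
cv2.imwrite("pics/fin.png",cv2.resize(np.hstack([im[20:330,180:400],w["color"][20:330,180:400]]),None,fx=1.8,fy=1.8))
E
```

```text
[ 4.74709991e+02 -2.84486480e+02  1.09886463e-01] 0.8783422459893048
34.7833
```

View pics/fin.png

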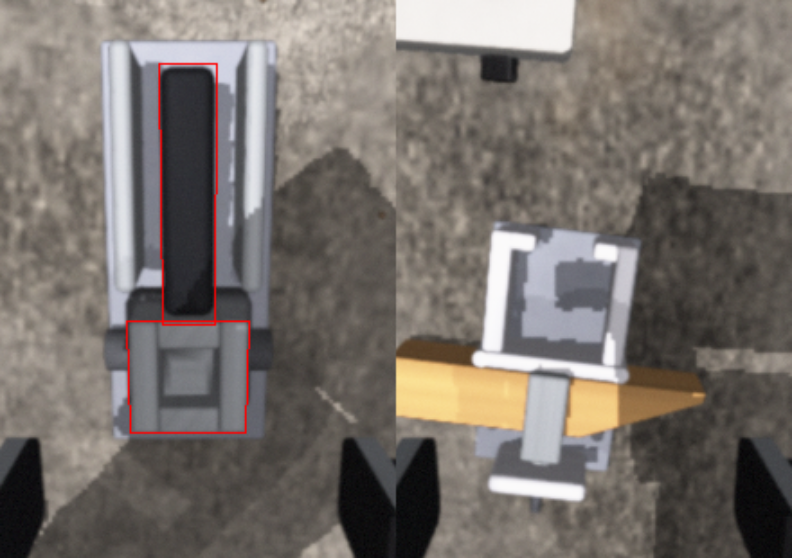

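The picture shows the hub on the spindle, which is visible in the bore at (188,372). The lever lies in the gate, and the wedge still holds the catch open at (545,400). I'm handing in.

```bash
python3 -c "
from h import *
print(ctrl.job_done())"
```

```text
the job is handed in; nothing more can be done
None
```

I handed the job in at about 35 s: the last pictures show the wedge jamming the catch open and the handle seated on the spindle with its lever in the gate; the system returned no verdict, and I didn't re-check the cups and bottle afterwards.

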